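Back the planting turntable off by one notch

TASK

The planting turntable has been fed one notch too far. With a fingertip, push the pawl's upright lug outward so that its nose lifts clear of the teeth, then push the wheel by one of its upright pins backward (counter-clockwise seen from above) by one notch, and press the pawl fully down again into the new notch. Leave the bowl standing on the wheel and do not shift or lift it or anything else that stands around.

Things in the scene. Friction and masses are not known exactly. Their poses are not given: they have to be found in the camera images.
- turntable: Indexing turntable, fixed to the table: grey base plate 280 mm (own x) by 340 mm (own y), 12 mm thick. Origin: on the wheel's vertical axis, at the table top; z up; own +y points from the axis to the pawl. The plate reaches from -135 to +205 mm in own y. The pawl's bracket has two fixed cheeks, 22 to 30 mm either side of the pawl's middle line, up to 76 mm above the table.
- wheel_top (a point): Centre of the aluminium wheel's flat top, 34 mm above the table. The wheel is 234 mm across. Along its rim, 96 to 116 mm from the axis, stand ten saw-shaped teeth 16 mm high (tops 50 mm above the table).
- feed_wheel (a joint): Wheel angle (rad): 0 at the start (middle of a notch), growing counter-clockwise seen from above, which is backward. Ten notches, 0.628 rad each. It turns stiffly (0.12 N m, about 2 N at a pin), does not coast, stays where left. With the pawl down it has about 0.085 rad of play either way; backward it then jams on the teeth. A tooth left under the nose keeps the pawl from going down.
- push_pin (a point): Middle of the top end of one of five like upright steel pins on the wheel, 72 degrees apart, 70 mm from the axis, 10 mm thick, 36 mm tall (tops 70 mm above the table). This one stands at the turntable's own -y at the start, opposite the pawl. It turns with the wheel.
- pawl (a joint): Ratchet pawl angle (rad): 0 is fully down in a notch, growing as its nose lifts, 0.75 at its upper stop. The nose clears the teeth from about 0.3. Its level pivot lies 62 mm above the table, 165 mm from the wheel's axis along the turntable's own +y. The pivot is stiff (0.09 N m, 3 to 4 N at the lug): the pawl stays at whatever angle it is left.
- pawl_lug (a point): Middle of the top edge of the pawl's upright finger lug: a dark steel plate 34 mm wide (own x), 6 mm thick, rising 46 mm straight above the pivot (top 108 mm above the table when the pawl is down). Pushing it away from the wheel (turntable's own +y) lifts the nose. With the pawl down its axes are the turntable's.
- pawl_nose (a point): Point on top of the pawl's dark arm over its nose, 60 mm from the pivot towards the wheel, 70 mm above the table when down. The arm is 24 mm wide, 8 mm thick, 70 mm long; under it hangs the rounded nose, 16 mm thick, 2 mm over the wheel's flat top when down. Pressing here from above lowers the pawl (1 to 2 N until it meets its stop).
- bowl: Small white round bowl with a seedling, 64 mm across, 38 mm high (leaves to about 75 mm), standing loose at the middle of the wheel; origin: centre of its underside.
- mini_pot: Small terracotta pot, 48 mm across, 46 mm high, loose on the base plate near its far left corner; origin: centre of its underside.
- jar: Small glass jar with a metal cap, 42 mm across, 55 mm high, loose on the base plate near its near left corner; origin: centre of its underside.
- plant_pot: Terracotta pot with a plant, 100 mm across, 88 mm high (plant to 160 mm), loose on the table; origin: centre of its underside.
- tub: Closed white plastic tub, 112 mm across, 62 mm high, loose on the table; origin: centre of its underside.
- tumbler: Clear drinking glass, 68 mm across, 120 mm high, loose on the table; origin: centre of its underside.
- pen_box: Square cardboard pen holder, 70 mm wide, 90 mm high (pens to about 150 mm), loose on the table; origin: centre of its underside.
- case: Closed teal spectacle case, 160 by 62 by 40 mm, loose on the table; origin: centre of its underside.
Mind the look-alikes: they are no part of the job. Leave any yellow look-alike of the bowl alone.

How it is judged:
By the outcome, as a careful person would: the job done as asked, in the order asked, and still so for the second after the job is handed in, with the robot touching nothing.
It also fails if it takes over 58 s, if anything falls off the work surface, if the arm or the gripper's body presses on something with over 40 N, if the wrist force passes 120 N, or if a joint passes its speed limit or range.

ROBOT

A 6-joint arm with a two-finger parallel gripper is mounted at the origin on the work surface. World frame = base frame: x ahead of the robot, y to its left, z up, the work surface at z = 0. Lengths are in m, angles in degrees, forces in N, time in s.
With the tool pointing down it reaches from about 0.375 to 0.9 m from the base axis. Payload 3.1 kg.
Tool frame: the origin (TCP) lies on the centre line of the jaws, within the pads' length; the fingertips stand 8 mm ahead of it and the grasp point (between the pads) lies 11 mm behind it; z points along the fingers, y is the direction in which the jaws open and shut (so a half turn about z gives the same grasp; the last joint's range is limited). The gripper opens to 87 mm and grips with 3 to 60 N. Pads are 19 mm wide; open, the fingers measure 117 mm over their backs; the gripper's body (75 mm by 190 mm) begins 51 mm behind the grasp point.
Start: joints at [63.742, 30.224, 82.088, -0, 67.689, -10.227], TCP at [0.173, 0.601, 0.231] pointing down, gripper open.
Joint ranges: [-176.69, 176.69], [-43.24, 126.21], [12.49, 139.97], [-82, 262], [0, 151.66], [-163.58, 163.58]. Speed limits (degrees/s): [159.86, 159.86, 180, 180, 180, 180].

INTERFACE

Orientations are given as a 3x3 rotation matrix whose columns are the frame's x, y, z axes.
In Python, from rig import * gives the robot as it stands. The module is installed in compiled form; this text tells all that it offers.
- The arm moves only by the tool arm_command, never from a script. Its argument "commands" is a list of rows, each an object with "translation": the shift along the tool's x, y, z scaled (see below), a list of three; "dr": the turn, a rotation vector about the tool's x, y, z scaled (see below), a list of three; "jaw": the closure, from 0 (fully open) to 1 (shut). In form: [{"translation": [x, y, z], "dr": [ax, ay, az], "jaw": jaw}, ...]. A call has 1 to 12 rows; each row shifts and turns the commanded pose from where the row before left it, along the tool's axes as they then stand; what a row does not reach is not made up. The controller multiplies each number of a shift by 25 mm and each number of a turn by 6 degrees. A row lasts 1/12 s, in which the tool goes at most 41.7 mm and 7.16 degrees, less where a joint would pass 70% of its speed; a pose out of reach is approached as far as the arm can. A call with a number of a shift or a turn outside -1 to 1 is refused whole. A call with a gripper value outside its range is refused whole. The fingers move at their own pace and stop on an object; the grip force is fixed at half the most. Time passes only in rows, so rows that do not move let the fingers close. It gives the time, the measured TCP pose, the force and the opening at its end, in the units of the state.
- read_state(): the state, without advancing time (a new reading comes with each control period).
- capture(name): name is "scene" or "side" or "wrist"; returns (picture, depth): 420x560x3 uint8, red, green, blue; 420x560 float32, m along the optical axis (not along the pixel's ray), 0 where there is no reading.
- camera_model(name): a dict with "intrinsics" (3x3 intrinsics, pixels), "pose" (4x4, takes a point from camera to world coordinates); the wrist camera has in their place "mount" (4x4, takes a point from camera to tool coordinates, whose origin is the TCP and whose axes are the flange's). Camera axes: x right, y down, z forward; pixel columns grow to the right and rows downward; lengths in m; the calibration is good to about 2 mm. A picture is of the moment at which its call begins: read the wrist's pose just before it. camera_model takes no time and is no camera call.
- hand_in(): hands the job in, once; it reports no verdict.
The state is a dict: "time_s": time; "joint_positions": joint angles; "qvel": joint speeds; "tau": joint torques, N m; "position": TCP position; "tcp_rot": TCP orientation; "force": force on the tool from outside, world axes, zero at the start; "moment": the same for the moment, N m; "opening": opening from 0.0 (shut) to 1.0 (fully open).
Only numpy, scipy, OpenCV 4.12 (cv2) and the standard library are available. Lean on these libraries where they do the work, as an engineer would, in place of code of your own. Each camera call takes 0.05 s, during which the arm holds its last target.

## Working session

There is one attempt and no reset: what is moved stays moved. The work goes in short steps, Python scripts to look and compute and a tool call to move; the robot and the scene stay as the last step left them, time stands still between calls to the robot, and variables do not carry over. Pictures are saved under pics/ and viewed, and the job is handed in when it is done.

Besides the shell and the picture viewer there is one more tool, called by a JSON object that holds its "method" and its "body", one argument or row to a line. arm_command: Moves the arm, as the interface text tells. Its arguments: {"type":"object","properties":{"commands":{"type":"array"}},"required":["commands"]}

```bash
mkdir -p pics
python3 - <<'E'
from rig import *
import cv2,numpy as np
s=read_state();print(s)
for n in ["scene","side","wrist"]:
    p,d=capture(n);cv2.imwrite(f"pics/{n}0.png",p[:,:,::-1]);np.save(f"pics/{n}0.npy",d)
    print(n,camera_model(n))
E
```

```text
{'time_s': 0.0, 'joint_positions': array([ 6.37395217e+01,  3.02782043e+01,  8.21569890e+01, -1.47303424e-03,
        6.76900985e+01, -1.02263901e+01]), 'qvel': array([ 0.05316492,  0.01432593, -0.04350011, -0.07288617, -0.04133991,
        0.0272175 ]), 'tau': array([-6.87588963e-04, -4.40051007e+01, -1.76589417e+01,  6.33712811e-02,
        5.82104770e-02, -1.60516965e-04]), 'position': array([0.17227293, 0.60003223, 0.22957645]), 'tcp_rot': array([[-9.61100065e-01,  2.76198786e-01, -9.46204112e-04],
       [ 2.76200166e-01,  9.61098112e-01, -1.97158459e-03],
       [ 3.64845715e-04, -2.15623181e-03, -9.99997609e-01]]), 'force': array([-0.32742027, -0.07323157,  0.05975095]), 'moment': array([0.0133765 , 0.02780893, 0.03647324]), 'opening': 1.0011442148208478}
scene {'intrinsics': array([[389.56852525,   0.        , 274.77515328],
       [  0.        , 389.56852525, 202.19990352],
       [  0.        ,   0.        ,   1.        ]]), 'pose': array([[-0.41803652,  0.61920841, -0.66470024,  1.21064792],
       [ 0.90840101,  0.2790671 , -0.31133448,  0.31263771],
       [-0.00728496, 
[... 454 characters left out ...]
,
       [ 5.44736253e-04, -6.40385957e-01, -7.68053077e-01,
         1.02863325e+00],
       [ 0.00000000e+00,  0.00000000e+00,  0.00000000e+00,
         1.00000000e+00]])}
wrist {'intrinsics': array([[334.56133725,   0.        , 282.30544736],
       [  0.        , 334.56133725, 207.80758212],
       [  0.        ,   0.        ,   1.        ]]), 'mount': array([[-8.74040903e-04, -9.58575919e-01, -2.84835818e-01,
         7.73901284e-02],
       [ 9.99999343e-01, -1.04923738e-03,  4.62488750e-04,
        -5.85019117e-04],
       [-7.42190967e-04, -2.84835227e-01,  9.58576206e-01,
        -1.53891150e-01],
       [ 0.00000000e+00,  0.00000000e+00,  0.00000000e+00,
         1.00000000e+00]])}
```

View pics/scene0.png

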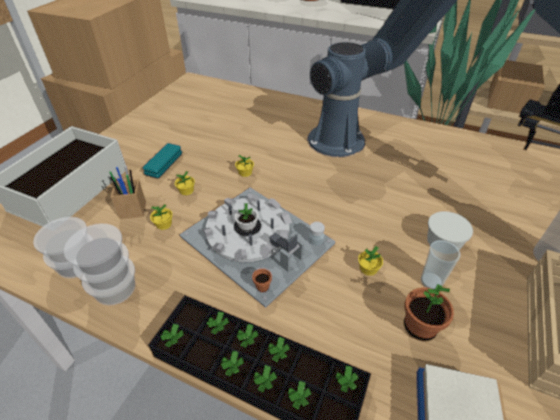

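View pics/side0.png

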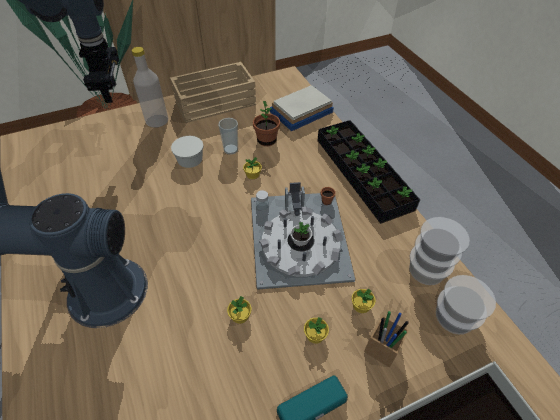

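View pics/wrist0.png

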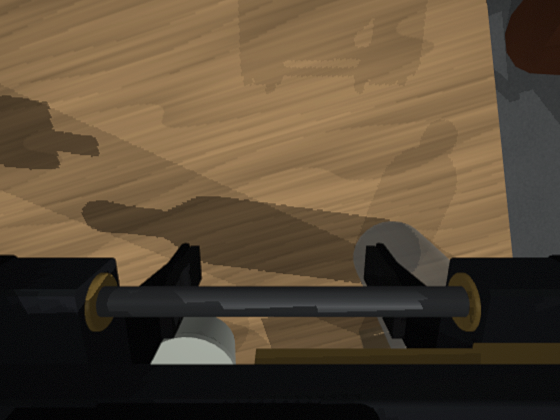

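The scene picture shows the turntable around (258,240), with the bowl at (247,218) and the pawl and lug at (287,245). In the side picture the turntable is at (300,238) and the pawl at (295,195). Next I enlarge both.

```bash
cat > h.py <<'E'
import numpy as np,cv2
from rig import *
def unproj(n,u,v,d=None,z=None):
    c=camera_model(n);K=c["intrinsics"];P=c["pose"]
    r=np.linalg.inv(K)@np.array([u,v,1.])
    if z is not None: 
        w=P[:3,:3]@r; d=(z-P[2,3])/w[2]
    return (P@np.append(r*d,1))[:3]
def proj(n,X,P=None):
    c=camera_model(n);K=c["intrinsics"];P=c["pose"] if P is None else P
    q=np.linalg.inv(P)@np.append(X,1); q=K@q[:3]; return q[:2]/q[2]
def wristpose(s):
    T=np.eye(4);T[:3,:3]=s["tcp_rot"];T[:3,3]=s["position"]
    return T@camera_model("wrist")["mount"]
def tri(obs):
    # obs: list (n,u,v[,P])
    A=np.zeros((3,3));b=np.zeros(3)
    for o in obs:
        c=camera_model(o[0]);P=c["pose"] if len(o)<4 else o[3]
        r=P[:3,:3]@np.linalg.inv(c["intrinsics"])@np.array([o[1],o[2],1.]);r/=np.linalg.norm(r)
        M=np.eye(3)-np.outer(r,r);A+=M;b+=M@P[:3,3]
    return np.linalg.solve(A,b)
def crop(img,u0,u1,v0,v1,k,name):
    c=cv2.resize(img[v0:v1,u0:u1],None,fx=k,fy=k,interpolation=cv2.INTER_CUBIC)
    cv2.imwrite(name,c)
E
python3 - <<'E'
from h import *
crop(cv2.imread("pics/scene0.png"),175,340,180,305,4.8,"pics/sc_c.png")
crop(cv2.imread("pics/side0.png"),235,365,170,295,4.8,"pics/si_c.png")
E
```

```text
(no output)
```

View pics/sc_c.png

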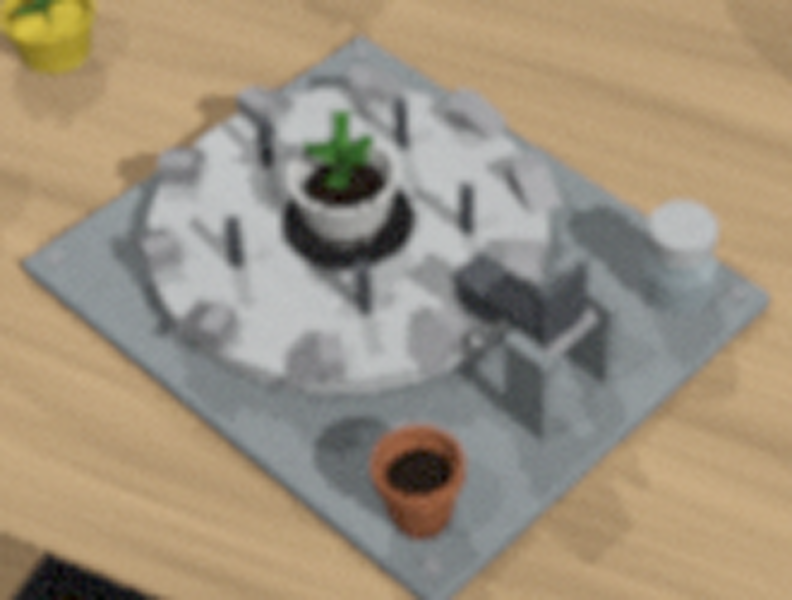

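View pics/si_c.png

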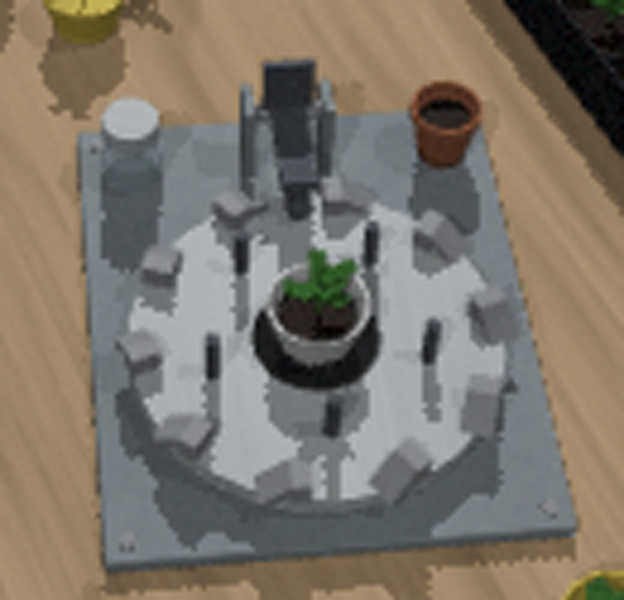

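Run:
```python
from h import *
S=lambda x,y:("scene",175+x/4.8-.5+.1,180+y/4.8-.4)
D=lambda x,y:("side",235+x/4.8-.4,170+y/4.8-.4)
print("corners side z=.012")
for p in [(80,135),(478,120),(577,522),(106,558)]:
    o=D(*p);print(unproj(*o,z=.012))
print("corners scene")
for p in [(22,263),(358,38),(768,297)]:
    print(unproj(*S(*p),z=.012))
prs={"opp":((265,120),(333,402)),"b(jar side near pawl)":((467,188),(240,238)),"pot side pawl":((363,268),(372,227)),"lt":((401,100),(212,338)),"rt":((234,220),(433,322)),
 "lug_l":((548,312),(264,63)),"lug_r":((585,265),(314,63)),"bowlrim":((345,180),(320,307))}
prs["lug_a"]=((548,318),(314,63));prs["lug_b"]=((584,264),(264,63));
for k,(a,b) in prs.items(): print(k,tri([S(*a),D(*b)]))
```

```text
corners side z=.012
[0.49262586 0.15714951 0.012     ]
[0.75051193 0.05995686 0.012     ]
[ 0.650121   -0.24548081  0.012     ]
[ 0.38667951 -0.15684957  0.012     ]
corners scene
[ 0.6510313 -0.2472211  0.012    ]
[ 0.39046772 -0.16107222  0.012     ]
[0.49643306 0.15864392 0.012     ]
opp [ 0.53604849 -0.14420189  0.06803907]
b(jar side near pawl) [ 0.53730072 -0.01132506  0.06800001]
pot side pawl [ 0.61640016 -0.03663562  0.06857128]
lt [ 0.48956569 -0.07674452  0.07109761]
rt [ 0.61583444 -0.11797358  0.07038753]
lug_l [0.61084472 0.08377245 0.09366036]
lug_r [0.61676515 0.07909276 0.11523596]
bowlrim [ 0.55971691 -0.0782976   0.06690032]
lug_a [0.63118684 0.07919753 0.09889013]
lug_b [0.59742806 0.08448864 0.107957  ]
```

Run:
```python
from h import *
d=np.load("pics/side0.npy")
for n,u,v in [("bottle base",157,122),("bottle cap",138,50),("crate l",178,110),("crate r",255,100),("tumbler",230,150),("tumblertop",229,120),("plant top",266,103),("pot",266,140),("tubtop",188,143),("pen top",392,315),("penbox",380,355),("yel",253,170),("tray",330,128),("bowls",442,232)]:
    P=d[v,u]; print(n,unproj("side",u,v,d=P).round(3),unproj("side",u,v,z=0).round(3)[:2])
# refine frame
c=np.array([.559,-.078]);
x=np.array([.947,-.32]);y=np.array([.32,.947])
img=[cv2.imread("pics/scene0.png"),cv2.imread("pics/side0.png")]
def W(a,b,z): return np.append(c+a*x+b*y,z)
pts=[W(sx*.14,b,.012) for sx in(-1,1) for b in(-.135,.205)]+[W(.07*np.sin(k*2*np.pi/5),-.07*np.cos(k*2*np.pi/5),.07) for k in range(5)]+[W(-.017,.165,.108),W(.017,.165,.108),W(0,.105,.070)]
for n,im,(u0,u1,v0,v1) in (("scene",img[0],(175,340,180,305)),("side",img[1],(235,365,170,295))):
    k=4.8; c2=cv2.resize(im[v0:v1,u0:u1],None,fx=k,fy=k,interpolation=cv2.INTER_CUBIC)
    for p in pts:
        q=proj(n,p); cv2.circle(c2,(int((q[0]-u0+.5)*k),int((q[1]-v0+.5)*k)),3,(0,0,255),-1)
    cv2.imwrite(f"pics/{n}_ov.png",c2)
```

```text
bottle base [0.297 0.66  0.024] [0.299 0.693]
bottle cap [0.302 0.695 0.302] [0.342 1.278]
crate l [0.396 0.733 0.002] [0.396 0.736]
crate r [0.7   0.647 0.02 ] [0.71  0.674]
tumbler [0.503 0.396 0.023] [0.51  0.421]
tumblertop [0.526 0.446 0.115] [0.566 0.591]
plant top [0.66  0.425 0.161] [0.744 0.637]
pot [0.638 0.379 0.036] [0.654 0.42 ]
tubtop [0.367 0.443 0.065] [0.378 0.521]
pen top [ 0.689 -0.378  0.   ] [ 0.689 -0.378]
penbox [ 0.588 -0.466  0.031] [ 0.6   -0.458]
yel [0.541 0.262 0.027] [0.55  0.288]
tray [0.879 0.335 0.047] [0.911 0.386]
bowls [ 0.86  -0.289  0.171] [ 0.99  -0.204]
```

View pics/scene_ov.png

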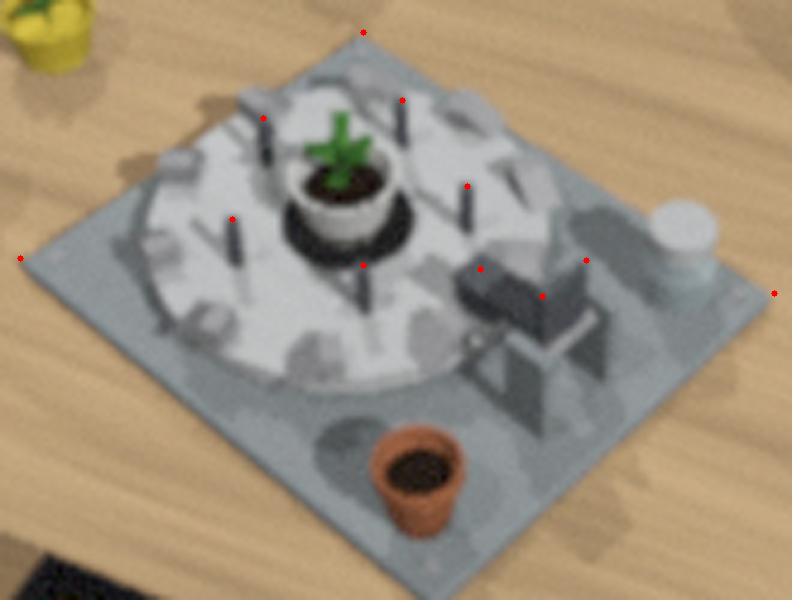

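View pics/side_ov.png

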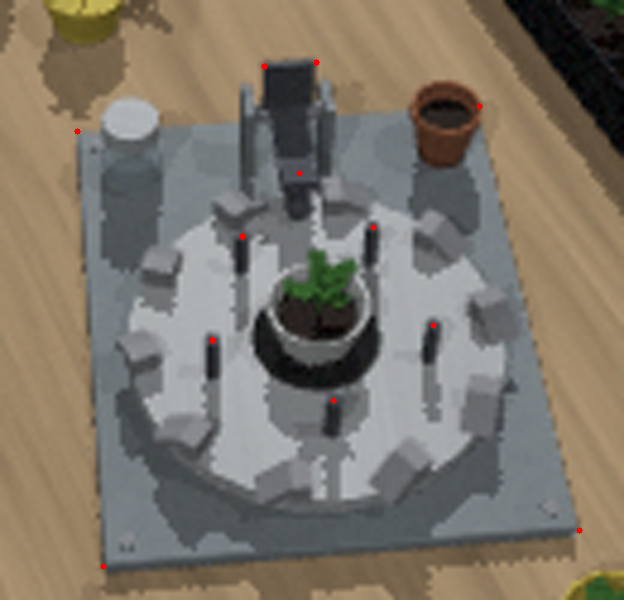

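Possible confusions: the yellow bowls (side pixels (240,310), (317,328), (363,299), (253,168)) are not the white bowl at (302,233). All five pins are alike, so I use the one opposite the pawl, at side (304,253). The lug at side (295,185) sits between the two fixed cheeks at (286,197) and (303,192), and it is the one that rises higher. In the overlay the model points land on the pins, lug, nose and plate corners. I start the approach.

{"method": "arm_command", "body": {
  "commands": [
    {"translation": [0, -1, 0], "dr": [0, 0, 0.45], "jaw": 1},
    {"translation": [0, -1, 0], "dr": [0, 0, 0], "jaw": 1},
    {"translation": [0, -1, 0], "dr": [0, 0, 0], "jaw": 1},
    {"translation": [0, -1, 0], "dr": [0, 0, 0], "jaw": 1},
    {"translation": [1, -0.5, 0], "dr": [0, 0, 0], "jaw": 1},
    {"translation": [1, -0.5, 0], "dr": [0, 0, 0], "jaw": 1},
    {"translation": [1, -0.5, 0], "dr": [0, 0, 0], "jaw": 1},
    {"translation": [1, -0.5, 0], "dr": [0, 0, 0], "jaw": 1},
    {"translation": [1, -0.5, 0], "dr": [0, 0, 0], "jaw": 1},
    {"translation": [1, -0.5, 0], "dr": [0, 0, 0], "jaw": 1},
    {"translation": [1, -0.5, 0], "dr": [0, 0, 0], "jaw": 1},
    {"translation": [1, -0.5, 0], "dr": [0, 0, 0], "jaw": 1}
  ]
}}

```text
time_s: 1.15
position: [-0.0812, 0.4746, 0.2305]
tcp_rot: [[-0.947, 0.321, -0.0], [0.321, 0.947, -0.0], [-0.0, -0.0, -1.0]]
force: [-0.2, 1.0, 0.1]
opening: 0.175
```

I got the sign of tool x wrong, but nothing was touched. I correct it now.

{"method": "arm_command", "body": {
  "commands": [
    {"translation": [-1, 0, 0], "dr": [0, 0, 0], "jaw": 1},
    {"translation": [-1, 0, 0], "dr": [0, 0, 0], "jaw": 1},
    {"translation": [-1, 0, 0], "dr": [0, 0, 0], "jaw": 1},
    {"translation": [-1, 0, 0], "dr": [0, 0, 0], "jaw": 1},
    {"translation": [-1, 0, 0], "dr": [0, 0, 0], "jaw": 1},
    {"translation": [-1, 0, 0], "dr": [0, 0, 0], "jaw": 1},
    {"translation": [-1, 0, 0], "dr": [0, 0, 0], "jaw": 1},
    {"translation": [-1, 0, 0], "dr": [0, 0, 0], "jaw": 1},
    {"translation": [-1, 0, 0], "dr": [0, 0, 0], "jaw": 1},
    {"translation": [-1, 0, 0], "dr": [0, 0, 0], "jaw": 1},
    {"translation": [-1, 0, 0], "dr": [0, 0, 0], "jaw": 1},
    {"translation": [-1, 0, 0], "dr": [0, 0, 0], "jaw": 1}
  ]
}}

```text
time_s: 2.15
position: [0.2052, 0.3781, 0.2305]
tcp_rot: [[-0.947, 0.321, -0.0], [0.321, 0.947, -0.0], [0.0, -0.0, -1.0]]
force: [-0.8, 0.4, 0.4]
opening: 0.004
```

{"method": "arm_command", "body": {
  "commands": [
    {"translation": [-1, -0.5, 0], "dr": [0, 0, 0], "jaw": 1},
    {"translation": [-1, -0.5, 0], "dr": [0, 0, 0], "jaw": 1},
    {"translation": [-1, -0.5, 0], "dr": [0, 0, 0], "jaw": 1},
    {"translation": [-1, -0.5, 0], "dr": [0, 0, 0], "jaw": 1},
    {"translation": [-1, -0.5, 0], "dr": [0, 0, 0], "jaw": 1},
    {"translation": [-1, -0.5, 0], "dr": [0, 0, 0], "jaw": 1},
    {"translation": [-1, -0.5, 0], "dr": [0, 0, 0], "jaw": 1},
    {"translation": [-1, -0.5, 0], "dr": [0, 0, 0], "jaw": 1},
    {"translation": [-1, -0.5, 0], "dr": [0, 0, 0], "jaw": 1},
    {"translation": [-1, -0.5, 0], "dr": [0, 0, 0], "jaw": 1},
    {"translation": [-1, -0.5, 0], "dr": [0, 0, 0], "jaw": 1},
    {"translation": [-1, -0.5, 0], "dr": [0, 0, 0], "jaw": 1}
  ]
}}

```text
time_s: 3.15
position: [0.4407, 0.1392, 0.2305]
tcp_rot: [[-0.947, 0.321, -0.0], [0.321, 0.947, 0.0], [0.0, -0.0, -1.0]]
force: [1.1, 0.3, 0.4]
opening: 0.007
```

{"method": "arm_command", "body": {
  "commands": [
    {"translation": [-0.9, -0.2, 0], "dr": [0, 0, 0], "jaw": 1},
    {"translation": [-1, -0.2, 0], "dr": [0, 0, 0], "jaw": 1},
    {"translation": [-1, -0.2, 0], "dr": [0, 0, 0], "jaw": 1},
    {"translation": [-1, -0.2, 0], "dr": [0, 0, 0], "jaw": 1},
    {"translation": [-1, -0.2, 0], "dr": [0, 0, 0], "jaw": 1},
    {"translation": [-1, -0.2, 0], "dr": [0, 0, 0], "jaw": 1},
    {"translation": [-0.9, -0.2, 0.5], "dr": [0, 0, 0], "jaw": 1},
    {"translation": [-0.47, -0.1, 1], "dr": [0, 0, 0], "jaw": 1},
    {"translation": [0, 0, 0.7], "dr": [0, 0, 0], "jaw": 1},
    {"translation": [0, 0, 0], "dr": [0, 0, 0], "jaw": 1}
  ]
}}

```text
time_s: 3.98
position: [0.5978, 0.0461, 0.1714]
tcp_rot: [[-0.947, 0.322, -0.009], [0.322, 0.947, 0.001], [0.008, -0.002, -1.0]]
force: [-1.1, 0.4, -0.2]
opening: 0.007
```

Run:
```python
from h import *
s=read_state();print(s["position"],s["force"])
a,_=capture("wrist");b,_=capture("side")
cv2.imwrite("pics/w1.png",a[:,:,::-1]);crop(b[:,:,::-1],215,385,120,270,4.7,"pics/s1.png")
```

```text
[0.59784952 0.04609086 0.17136058] [-1.06530557  0.44466796 -0.15916116]
```

View pics/w1.png

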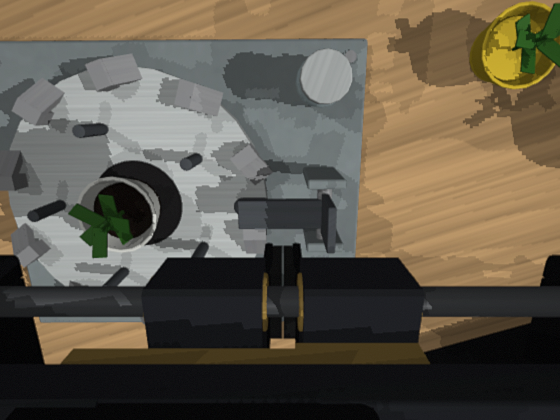

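View pics/s1.png

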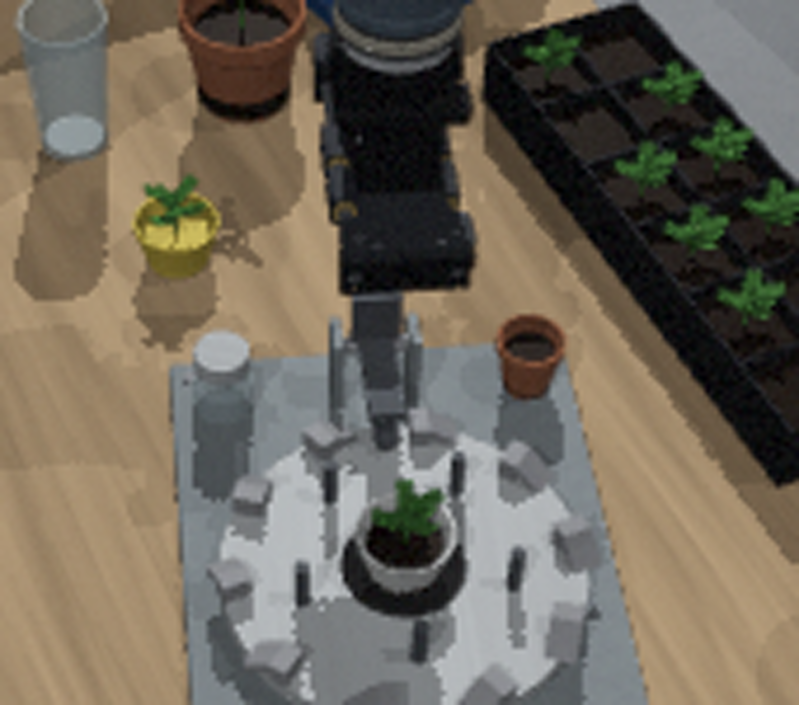

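Run:
```python
from h import *
s=read_state();P=wristpose(s)
c=np.array([.559,-.078]);x=np.array([.947,-.32]);y=np.array([.32,.947])
W=lambda a,b,z: np.append(c+a*x+b*y,z)
for n,p in dict(luga=W(-.017,.162,.108),lugb=W(-.017,.168,.108),nose=W(0,.105,.07),noseend=W(-.012,.095,.07),pin0=W(0,-.07,.07),pin4=W(-.0666,-.0216,.07),pin3=W(-.0411,.0566,.07),tip=np.append(s["position"][:2],s["position"][2]-.008)).items(): print(n,proj("wrist",p,P).round(1))
d=s["position"][:2]-c;print(d@x,d@y)
crop(cv2.imread("pics/w1.png"),200,370,140,300,4.6,"pics/w1c.png")
```

```text
luga [328.1 203.1]
lugb [336.9 203. ]
nose [250.7 210.8]
noseend [237.8 196.5]
pin0 [ 34.5 211.3]
pin4 [ 80.1 126.6]
pin3 [186.7 160.2]
tip [283.2 260.8]
-0.001695056682560469 0.13092352298051466
```

View pics/w1c.png

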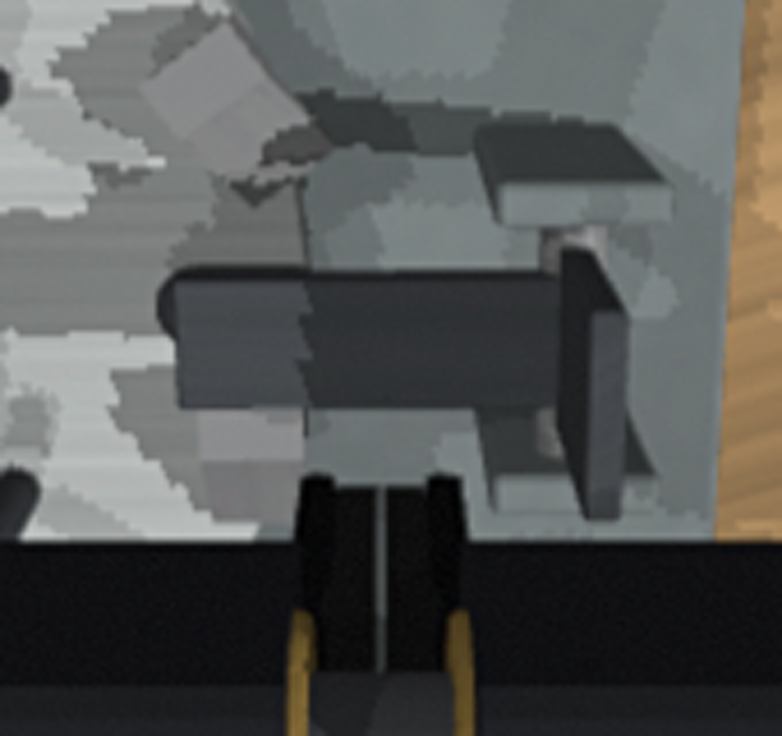

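The wrist picture shows the pawl arm at columns 237–330, row 213, with the lug at (330,215). That is within about 2 mm of the model. The closed fingers are about 18 mm thick across the jaw direction. I lower them in front of the lug.

{"method": "arm_command", "body": {
  "commands": [
    {"translation": [0, 0, 0.9], "dr": [0, 0, 0], "jaw": 1},
    {"translation": [0, 0, 1], "dr": [0, 0, 0], "jaw": 1},
    {"translation": [0, 0, 0.7], "dr": [0, 0, 0], "jaw": 1},
    {"translation": [0, 0, 0.2], "dr": [0, 0, 0], "jaw": 1},
    {"translation": [0, 0, 0], "dr": [0, 0, 0], "jaw": 1},
    {"translation": [0, 0, 0], "dr": [0, 0, 0], "jaw": 1}
  ]
}}

```text
time_s: 4.58
position: [0.601, 0.0467, 0.107]
tcp_rot: [[-0.947, 0.321, 0.002], [0.321, 0.947, -0.0], [-0.002, 0.0, -1.0]]
force: [0.4, -0.3, -1.0]
opening: 0.005
```

{"method": "arm_command", "body": {
  "commands": [
    {"translation": [0, 0, 0.35], "dr": [0, 0, 0], "jaw": 1},
    {"translation": [0, 0.4, 0], "dr": [0, 0, 0], "jaw": 1},
    {"translation": [0, 0.3, 0], "dr": [0, 0, 0], "jaw": 1},
    {"translation": [0, 0.2, 0], "dr": [0, 0, 0], "jaw": 1},
    {"translation": [0, 0.1, 0], "dr": [0, 0, 0], "jaw": 1},
    {"translation": [0, 0, 0], "dr": [0, 0, 0], "jaw": 1}
  ]
}}

```text
time_s: 5.08
position: [0.6087, 0.0707, 0.0973]
tcp_rot: [[-0.947, 0.32, 0.001], [0.32, 0.947, -0.0], [-0.001, -0.0, -1.0]]
force: [-0.9, -0.9, 0.8]
opening: 0.001
```

Run:
```python
from h import *
s=read_state();print(s["position"],s["force"])
a,_=capture("wrist")
crop(a[:,:,::-1],200,370,140,300,4.6,"pics/w2c.png")
```

```text
[0.60870182 0.07074453 0.0973362 ] [-0.88227863 -0.93933591  0.7750768 ]
```

View pics/w2c.png

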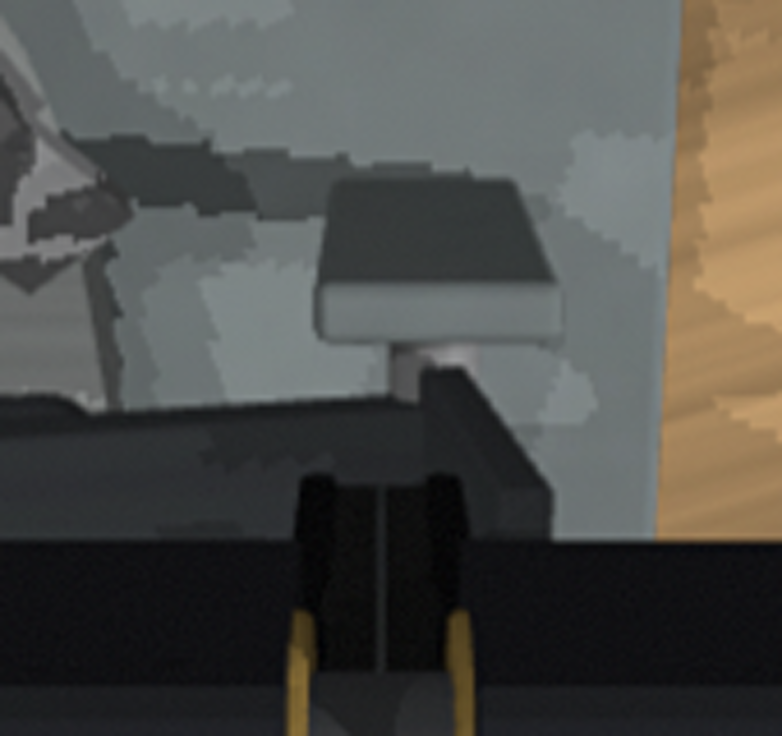

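The lug is touched and has just begun to tip. I push on.

{"method": "arm_command", "body": {
  "commands": [
    {"translation": [0, 0.2, 0], "dr": [0, 0, 0], "jaw": 1},
    {"translation": [0, 0.2, 0], "dr": [0, 0, 0], "jaw": 1},
    {"translation": [0, 0.2, 0], "dr": [0, 0, 0], "jaw": 1},
    {"translation": [0, 0, 0], "dr": [0, 0, 0], "jaw": 1},
    {"translation": [0, 0, 0], "dr": [0, 0, 0], "jaw": 1}
  ]
}}

```text
time_s: 5.55
position: [0.613, 0.0852, 0.0966]
tcp_rot: [[-0.947, 0.321, -0.0], [0.321, 0.947, 0.001], [0.001, 0.001, -1.0]]
force: [-1.3, -0.5, 0.1]
opening: 0.005
```

Run:
```python
from h import *
s=read_state();print(s["position"],s["force"])
a,_=capture("wrist")
b,_=capture("scene")
crop(a[:,:,::-1],150,370,120,300,3.6,"pics/w3c.png")
crop(b[:,:,::-1],215,335,200,290,6,"pics/sc3c.png")
```

```text
[0.61296186 0.08523566 0.09658736] [-1.31301397 -0.53870702  0.096751  ]
```

View pics/w3c.png

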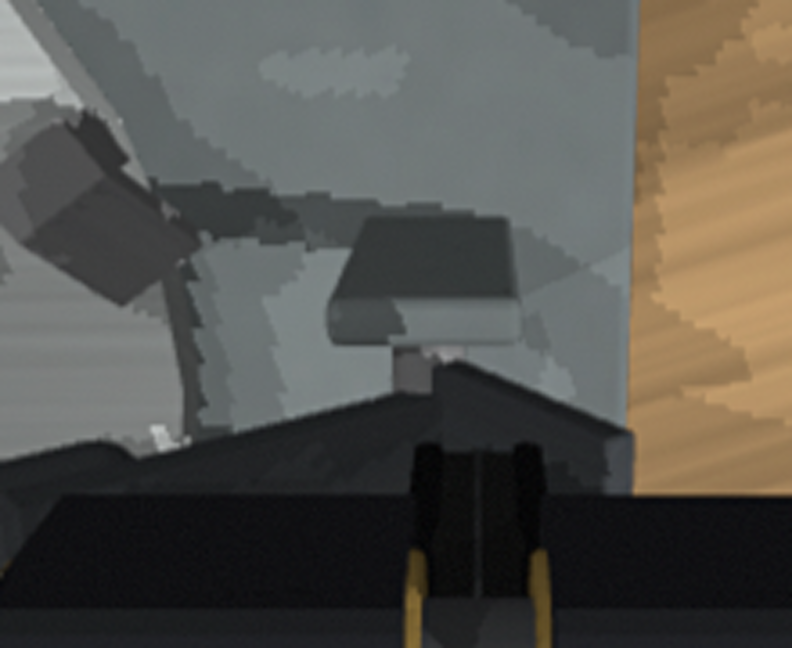

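View pics/sc3c.png

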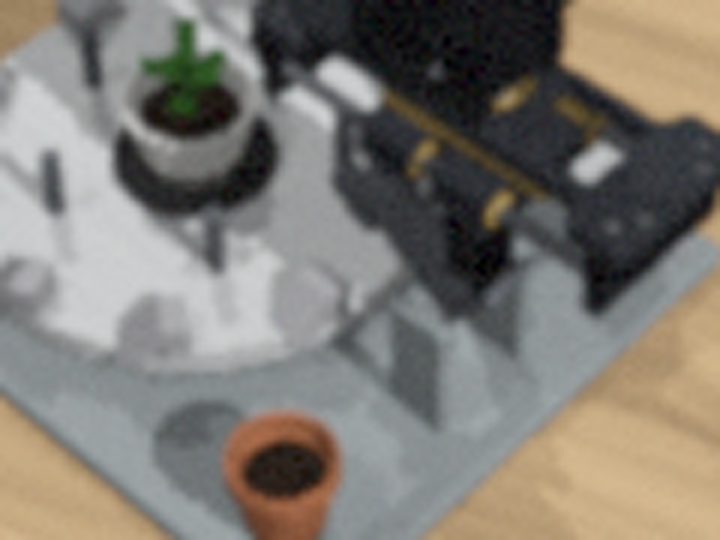

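{"method": "arm_command", "body": {
  "commands": [
    {"translation": [0, 0.1, 0], "dr": [0, 0, 0], "jaw": 1},
    {"translation": [0, 0, 0], "dr": [0, 0, 0], "jaw": 1},
    {"translation": [0, -0.3, -0.1], "dr": [0, 0, 0], "jaw": 1},
    {"translation": [0, -0.1, -0.8], "dr": [0, 0, 0], "jaw": 1},
    {"translation": [0, -1, -1], "dr": [0, 0, 0], "jaw": 1},
    {"translation": [0, -1, -1], "dr": [0, 0, 0], "jaw": 1},
    {"translation": [0, -1, -0.5], "dr": [0, 0, 0], "jaw": 1},
    {"translation": [0, 0, 0], "dr": [0, 0, 0], "jaw": 1}
  ]
}}

```text
time_s: 6.32
position: [0.588, 0.0025, 0.1856]
tcp_rot: [[-0.946, 0.324, 0.007], [0.324, 0.946, -0.002], [-0.007, 0.0, -1.0]]
force: [0.1, -1.0, -0.2]
opening: 0.004
```

```bash
cat > look.py <<'E'
from h import *
import sys
t=sys.argv[1]
s=read_state();print(s["time_s"],s["position"],s["force"])
c=np.array([.559,-.078]);x=np.array([.947,-.32]);y=np.array([.32,.947]);d=s["position"][:2]-c;print("own",d@x,d@y)
for n in sys.argv[2:]:
    a,_=capture(n);a=a[:,:,::-1];cv2.imwrite(f"pics/{n}{t}.png",a)
    if n=="side":crop(a,235,365,165,290,5,f"pics/{n}{t}.png")
    if n=="scene":crop(a,175,340,180,305,4.8,f"pics/{n}{t}.png")
E
python3 look.py 4 wrist side scene
```

```text
6.3167 [0.58797148 0.00253008 0.18559384] [ 0.14869421 -0.96851958 -0.24249513]
own 0.0016663698814655074 0.0855328570995529
```

View pics/wrist4.png

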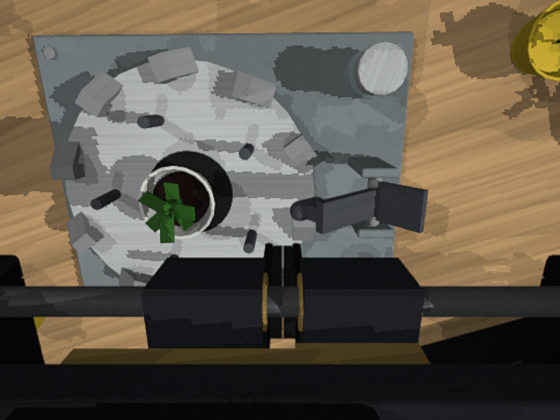

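View pics/scene4.png

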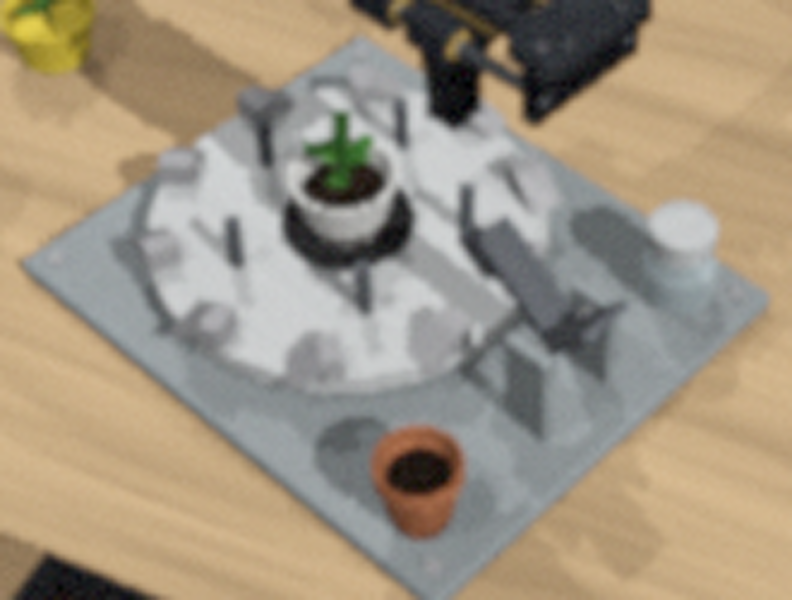

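View pics/side4.png

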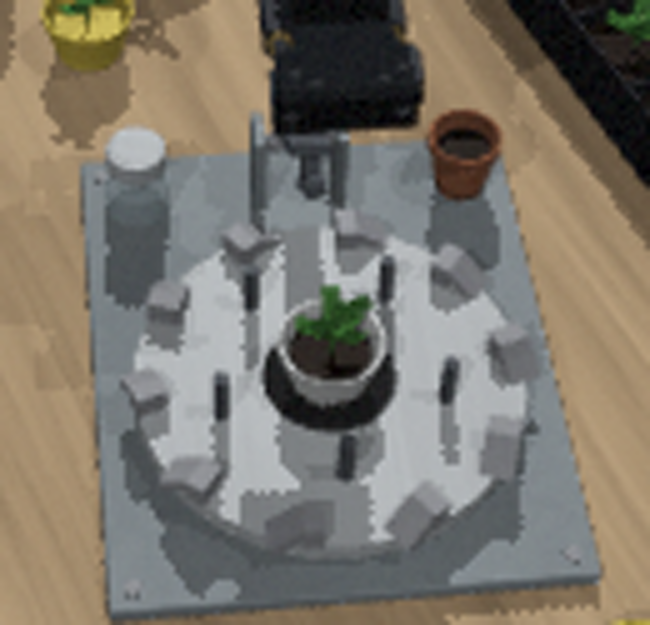

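The pawl now stands lifted at about 0.6 rad (lug leaning outward at wrist (400,205)), and the wheel and bowl are unmoved. I go behind the pin opposite the pawl.

{"method": "arm_command", "body": {
  "commands": [
    {"translation": [0.2, -1, 0], "dr": [0, 0, 0], "jaw": 1},
    {"translation": [0.2, -1, 0], "dr": [0, 0, 0], "jaw": 1},
    {"translation": [0.2, -1, 0], "dr": [0, 0, 0], "jaw": 1},
    {"translation": [0.2, -1, 0], "dr": [0, 0, 0], "jaw": 1},
    {"translation": [0.2, -1, 0], "dr": [0, 0, 0], "jaw": 1},
    {"translation": [0.2, -1, 0.4], "dr": [0, 0, 0], "jaw": 1},
    {"translation": [0, -0.2, 0.8], "dr": [0, 0, 0], "jaw": 1},
    {"translation": [0, 0, 1], "dr": [0, 0, 0], "jaw": 1},
    {"translation": [0, 0, 0.8], "dr": [0, 0, 0], "jaw": 1},
    {"translation": [0, 0, 0.2], "dr": [0, 0, 0], "jaw": 1},
    {"translation": [0, 0, 0], "dr": [0, 0, 0], "jaw": 1}
  ]
}}

```text
time_s: 7.38
position: [0.5072, -0.1294, 0.0996]
tcp_rot: [[-0.947, 0.32, -0.005], [0.32, 0.947, 0.003], [0.005, 0.001, -1.0]]
force: [-0.6, -0.2, -0.3]
opening: 0.007
```

```bash
python3 look.py 5 wrist side
```

```text
7.3833 [ 0.50720938 -0.12935823  0.09964739] [-0.5818282  -0.18321243 -0.26686222]
own -0.03261107918938866 -0.06520924339455177
```

View pics/side5.png

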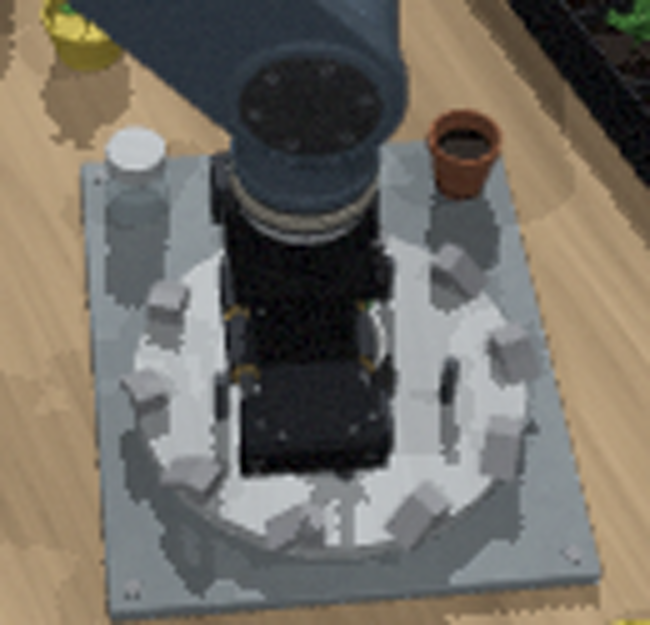

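View pics/wrist5.png

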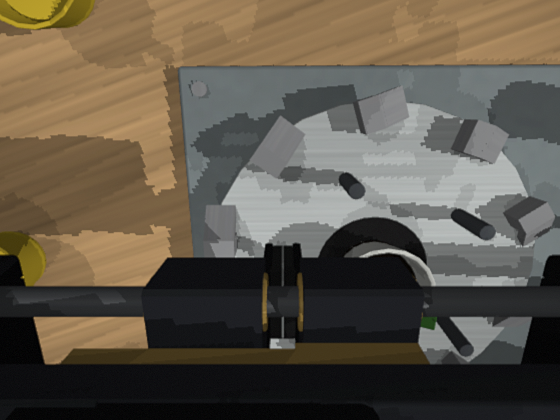

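{"method": "arm_command", "body": {
  "commands": [
    {"translation": [0, -0.2, 0.6], "dr": [0, 0, 0], "jaw": 1},
    {"translation": [0, 0, 0.6], "dr": [0, 0, 0], "jaw": 1},
    {"translation": [0, 0, 0.3], "dr": [0, 0, 0], "jaw": 1},
    {"translation": [0, 0, 0], "dr": [0, 0, 0], "jaw": 1},
    {"translation": [0, 0, 0], "dr": [0, 0, 0], "jaw": 1}
  ]
}}

```text
time_s: 7.9
position: [0.5072, -0.1355, 0.0649]
tcp_rot: [[-0.947, 0.321, 0.001], [0.321, 0.947, -0.0], [-0.001, -0.0, -1.0]]
force: [-0.5, -0.4, -0.3]
opening: 0.005
```

```bash
python3 look.py 6 scene
```

```text
7.9 [ 0.50719183 -0.135461    0.06485127] [-0.46285855 -0.35991662 -0.34962935]
own -0.03067481307506172 -0.07099418210163375
```

View pics/scene6.png

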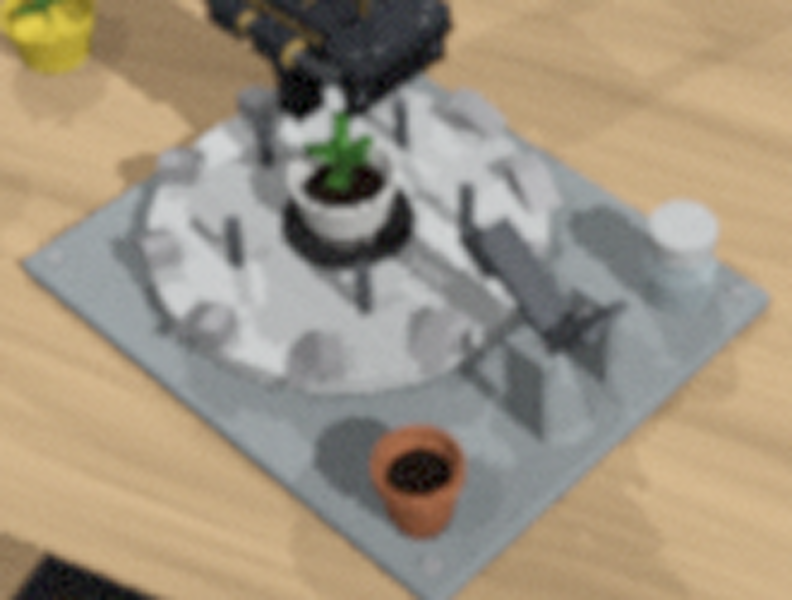

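The pin stands free at scene crop (265,135) and the fingertip at (300,95), behind it. I start the push.

{"method": "arm_command", "body": {
  "commands": [
    {"translation": [-0.3, 0, 0.1], "dr": [0, 0, 0], "jaw": 1},
    {"translation": [-0.25, 0, 0], "dr": [0, 0, 0], "jaw": 1},
    {"translation": [-0.2, 0, 0], "dr": [0, 0, 0], "jaw": 1},
    {"translation": [-0.2, 0.02, 0], "dr": [0, 0, 0], "jaw": 1},
    {"translation": [-0.2, 0.04, 0], "dr": [0, 0, 0], "jaw": 1},
    {"translation": [-0.2, 0.06, 0], "dr": [0, 0, 0], "jaw": 1},
    {"translation": [-0.2, 0.06, 0], "dr": [0, 0, 0], "jaw": 1},
    {"translation": [0, 0, 0], "dr": [0, 0, 0], "jaw": 1},
    {"translation": [0, 0, 0], "dr": [0, 0, 0], "jaw": 1}
  ]
}}

```text
time_s: 8.7
position: [0.5462, -0.144, 0.0619]
tcp_rot: [[-0.947, 0.321, 0.002], [0.321, 0.947, -0.001], [-0.002, 0.0, -1.0]]
force: [-0.3, 0.3, -0.2]
opening: 0.0
```

```bash
python3 look.py 7 scene wrist
```

```text
8.7 [ 0.54617765 -0.14396886  0.06191627] [-0.26401729  0.32918778 -0.19886081]
own 0.008967269464222015 -0.06657566751624075
```

View pics/scene7.png

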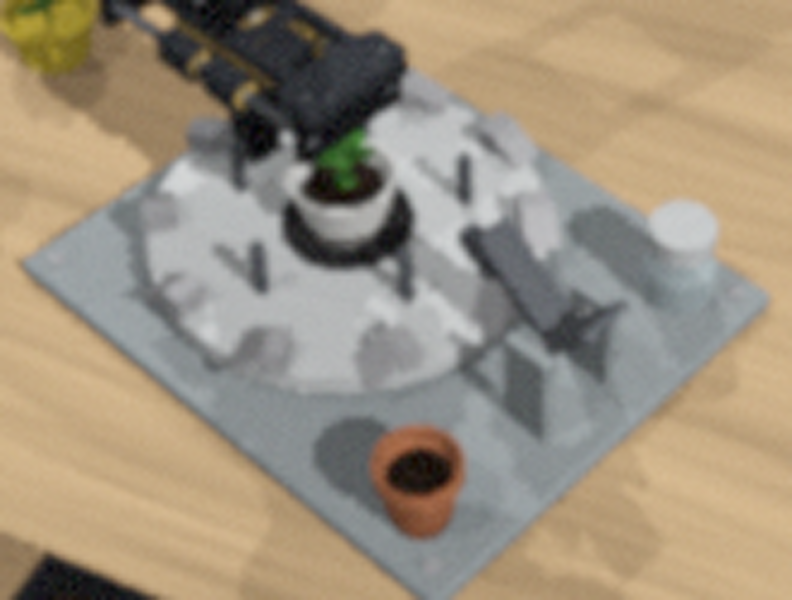

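View pics/wrist7.png

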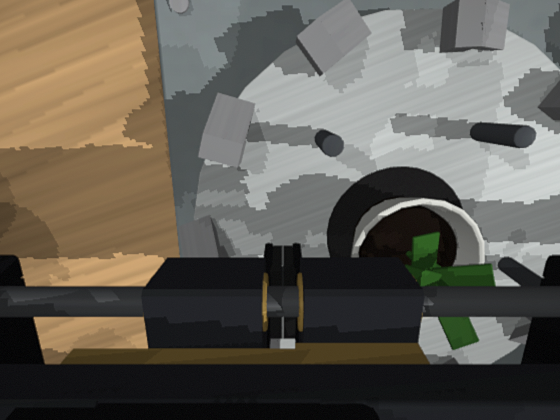

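```bash
cat > ang.py <<'E'
from h import *
from scipy.optimize import minimize_scalar
c=np.array([.559,-.078]);x=np.array([.947,-.32]);y=np.array([.32,.947])
def ang(n,pts,k,u0,v0):
    res=[]
    for (a,b) in pts:
        w=unproj(n,u0+a/k-.45,v0+b/k-.45,z=.069)[:2]-c
        t=np.arctan2(w@y,w@x); r=np.hypot(*w)
        th=(t+np.pi/2)%(2*np.pi/5)
        res.append((round(r,4),round(th,3)))
    return res
E
python3 - <<'E'
from ang import *
print(ang("scene",[(405,248),(465,157),(258,245)],4.8,175,180))
print("ref",ang("scene",[(265,120),(467,188),(363,268),(401,100),(234,220)],4.8,175,180))
E
```

```text
[(np.float64(0.0656), np.float64(0.383)), (np.float64(0.0695), np.float64(0.359)), (np.float64(0.0695), np.float64(0.357))]
ref [(np.float64(0.0694), np.float64(1.252)), (np.float64(0.0696), np.float64(1.252)), (np.float64(0.0711), np.float64(1.255)), (np.float64(0.071), np.float64(0.017)), (np.float64(0.0692), np.float64(0.005))]
```

{"method": "arm_command", "body": {
  "commands": [
    {"translation": [-0.2, 0.1, 0], "dr": [0, 0, 0], "jaw": 1},
    {"translation": [-0.2, 0.1, 0], "dr": [0, 0, 0], "jaw": 1},
    {"translation": [-0.15, 0.1, 0], "dr": [0, 0, 0], "jaw": 1},
    {"translation": [-0.05, 0.04, 0], "dr": [0, 0, 0], "jaw": 1},
    {"translation": [0, 0, 0], "dr": [0, 0, 0], "jaw": 1},
    {"translation": [0, 0, 0], "dr": [0, 0, 0], "jaw": 1}
  ]
}}

```text
time_s: 9.3
position: [0.5625, -0.1404, 0.0619]
tcp_rot: [[-0.947, 0.321, 0.001], [0.321, 0.947, -0.0], [-0.001, 0.0, -1.0]]
force: [0.1, 0.2, 0.2]
opening: 0.004
```

```bash
python3 look.py 8 scene wrist side
```

```text
9.3 [ 0.56247156 -0.14039524  0.0618711 ] [0.10004642 0.19515032 0.19919969]
own 0.02325404875491875 -0.057977393712685545
```

View pics/scene8.png

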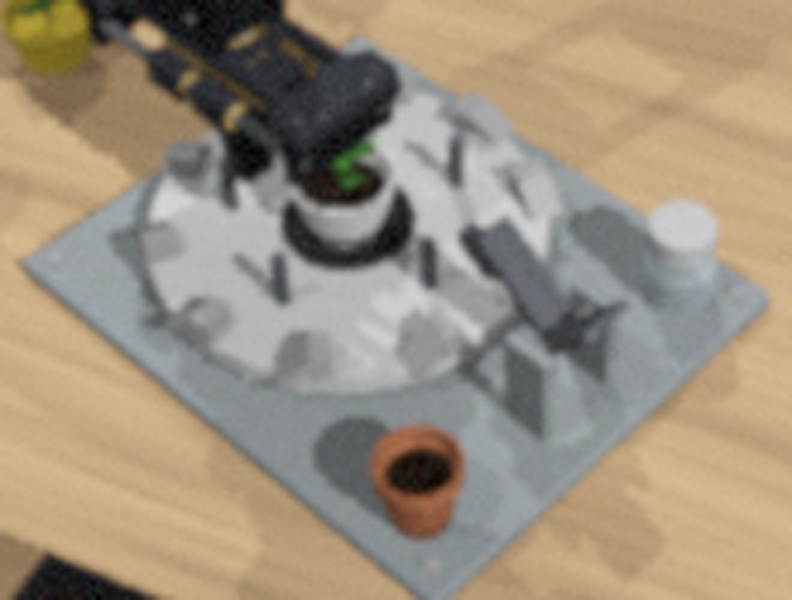

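View pics/side8.png

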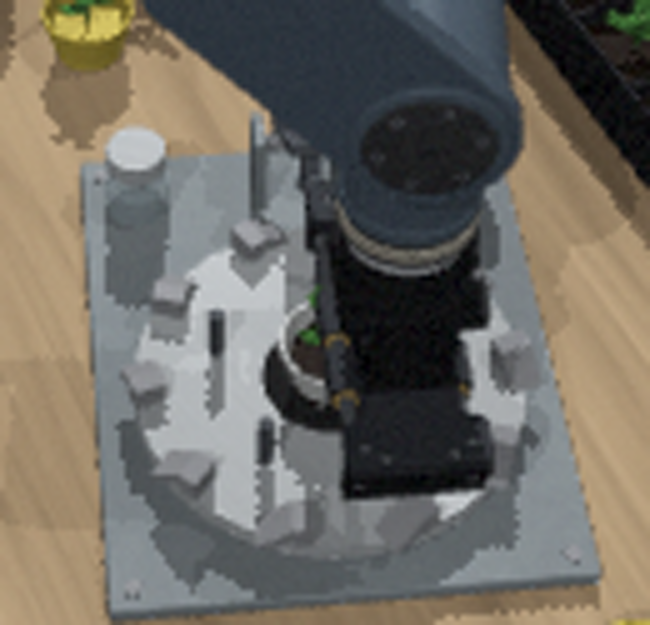

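Run:
```python
from ang import *
print(ang("scene",[(428,240),(458,137),(280,257)],4.8,175,180))
print(ang("side",[(216,314),(266,421)],5,235,165))
```

```text
[(np.float64(0.0687), np.float64(0.583)), (np.float64(0.0714), np.float64(0.602)), (np.float64(0.0697), np.float64(0.583))]
[(np.float64(0.0708), np.float64(0.554)), (np.float64(0.0677), np.float64(0.55))]
```

The wheel is at about 0.575 rad (pins measured in both views). About 2.5 mm more is needed. Then I back away and lift.

{"method": "arm_command", "body": {
  "commands": [
    {"translation": [-0.05, 0.03, 0], "dr": [0, 0, 0], "jaw": 1},
    {"translation": [-0.05, 0.03, 0], "dr": [0, 0, 0], "jaw": 1},
    {"translation": [0, 0, 0], "dr": [0, 0, 0], "jaw": 1},
    {"translation": [0, 0, 0], "dr": [0, 0, 0], "jaw": 1},
    {"translation": [0.3, 0, 0], "dr": [0, 0, 0], "jaw": 1},
    {"translation": [0.2, 0, -0.6], "dr": [0, 0, 0], "jaw": 1},
    {"translation": [0.5, 0, -1], "dr": [0, 0, 0], "jaw": 1},
    {"translation": [1, 0, -1], "dr": [0, 0, 0], "jaw": 1},
    {"translation": [1, 0, -1], "dr": [0, 0, 0], "jaw": 1},
    {"translation": [1, 0, -1], "dr": [0, 0, 0], "jaw": 1},
    {"translation": [1, 0, 0], "dr": [0, 0, 0], "jaw": 1},
    {"translation": [0, 0, 0], "dr": [0, 0, 0], "jaw": 1}
  ]
}}

```text
time_s: 10.45
position: [0.4409, -0.097, 0.1777]
tcp_rot: [[-0.947, 0.321, -0.004], [0.321, 0.947, 0.002], [0.004, 0.001, -1.0]]
force: [-0.0, 0.1, -0.9]
opening: 0.005
```

```bash
python3 look.py 9 scene wrist side
```

```text
10.45 [ 0.44090867 -0.09698674  0.17773071] [-0.00832621  0.09078008 -0.93033007]
own -0.10575673579901598 -0.05576967425672304
```

View pics/scene9.png

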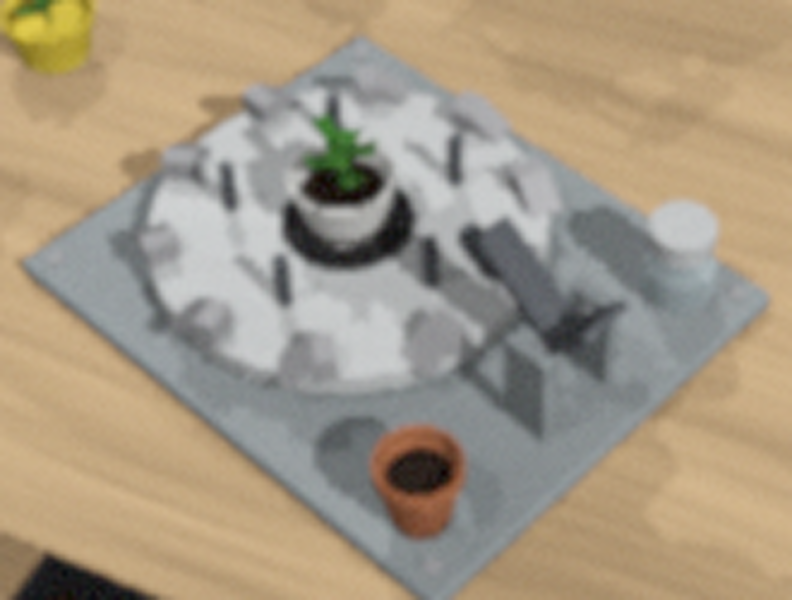

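View pics/side9.png

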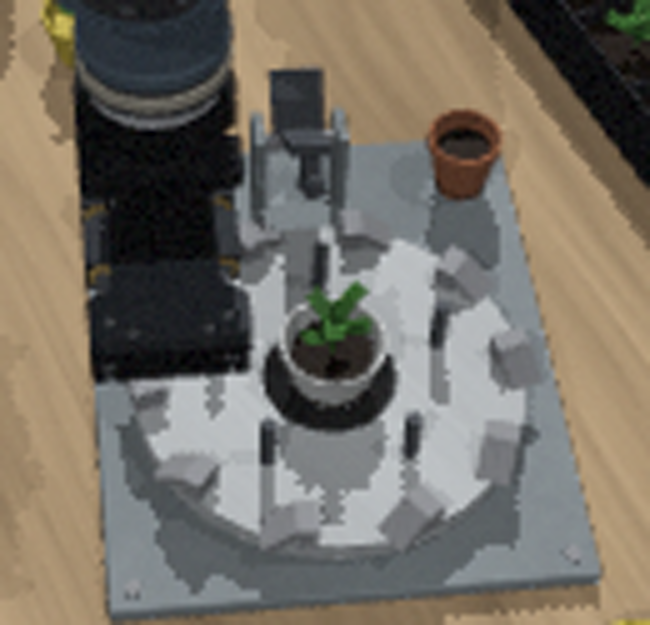

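View pics/wrist9.png

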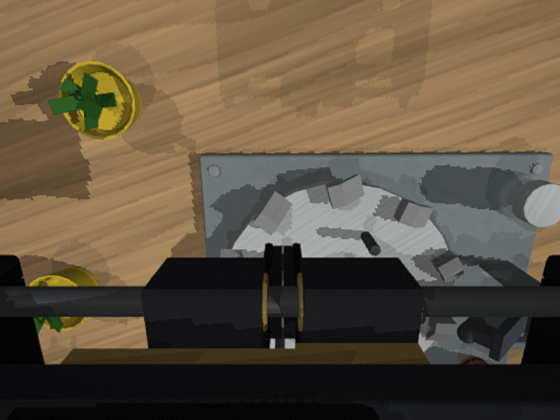

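Run:
```python
from ang import *
print(ang("scene",[(430,240),(456,137),(282,258),(227,166)],4.8,175,180))
print(ang("side",[(439,310),(412,418),(267,422),(321,243)],5,235,165))
print("ref",ang("side",[(240,238),(372,227),(433,322),(333,402),(212,338)],4.8,235,170))
# teeth blink
a=cv2.imread("pics/scene0.png");A=cv2.resize(a[180:305,175:340],None,fx=4.8,fy=4.8,interpolation=cv2.INTER_CUBIC)
B=cv2.imread("pics/scene9.png")
o=A.copy();o[:,:,2]=cv2.cvtColor(B,cv2.COLOR_BGR2GRAY);g=cv2.cvtColor(A,cv2.COLOR_BGR2GRAY);o[:,:,0]=g;o[:,:,1]=g
cv2.imwrite("pics/blend.png",o)
```

```text
[(np.float64(0.0695), np.float64(0.595)), (np.float64(0.0704), np.float64(0.61)), (np.float64(0.0698), np.float64(0.602)), (np.float64(0.0694), np.float64(0.62))]
[(np.float64(0.0681), np.float64(0.591)), (np.float64(0.0683), np.float64(0.596)), (np.float64(0.068), np.float64(0.563)), (np.float64(0.0755), np.float64(0.596))]
ref [(np.float64(0.0704), np.float64(0.022)), (np.float64(0.0705), np.float64(0.017)), (np.float64(0.0692), np.float64(0.045)), (np.float64(0.0708), np.float64(1.25)), (np.float64(0.0693), np.float64(1.219))]
```

View pics/blend.png

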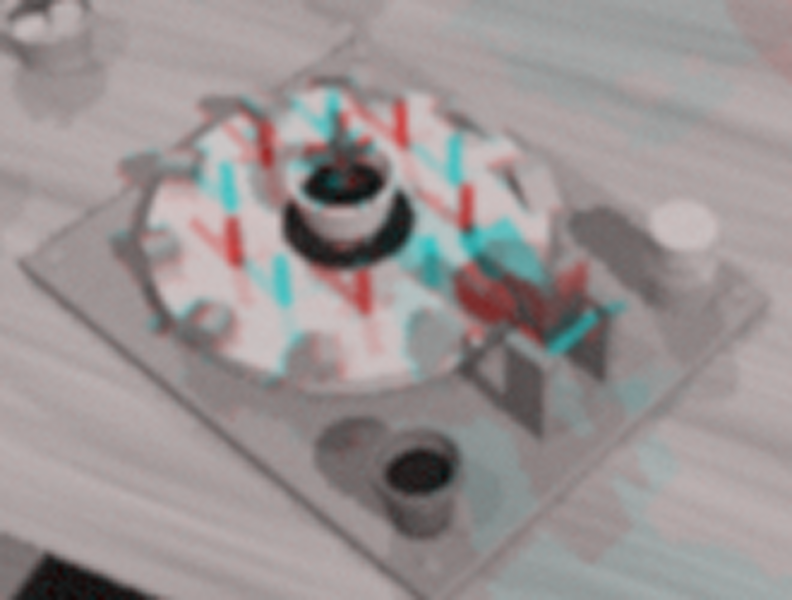

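Run:
```python
from ang import *
s=read_state()
def run(n,now,u0,v0,k,z,secs):
    a=cv2.imread(f"pics/{n}0.png",0);b=cv2.imread(now,0)
    rs=np.linspace(.098,.114,12);ts=np.concatenate([np.arange(lo,hi,.01) for lo,hi in secs])
    def samp(im,ph,full):
        out=[]
        for r in rs:
            for t in ts:
                w=c+r*np.cos(t+ph)*x+r*np.sin(t+ph)*y
                q=proj(n,np.append(w,z)); 
                out.append(q if full else (k*(q-[u0,v0]+.5)-.5))
        m=np.array(out,np.float32)
        return cv2.remap(im,m[:,0].reshape(1,-1),m[:,1].reshape(1,-1),cv2.INTER_LINEAR).ravel().astype(float)
    B=samp(b,0,False);best=[]
    for ph in np.arange(-.08,.081,.01):
        A=samp(a,ph,True);best.append((np.corrcoef(A,B)[0,1],ph))
    print(n,z,[(round(float(p),2),round(float(q),3)) for q,p in sorted(best)[-4:]])
for z in(.05,.042):
    run("scene","pics/scene9.png",175,180,4.8,z,[(np.pi/2+.75,np.pi/2+5.4)])
    run("side","pics/side9.png",235,165,5,z,[(-1.9,.9)])
```

```text
Traceback (most recent call last):
  File "h.py", line 10, in proj
    c=camera_model(n);K=c["intrinsics"];P=c["pose"] if P is None else P
ValueError: time passes only in moves, steps and waits
```

```bash
cat > h2.py <<'E'
import re
t=open("h.py").read().replace("from rig import *","from rig import *\nimport functools\n_cm=camera_model\ncamera_model=functools.lru_cache(None)(lambda n:_cm(n))")
open("h.py","w").write(t)
E
python3 h2.py
cat > reg.py <<'E'
from ang import *
def run(n,now,u0,v0,k,z,secs):
    a=cv2.imread(f"pics/{n}0.png",0);b=cv2.imread(now,0)
    rs=np.linspace(.098,.114,12);ts=np.concatenate([np.arange(lo,hi,.01) for lo,hi in secs])
    def samp(im,ph,full):
        out=[]
        for r in rs:
            for t in ts:
                w=c+r*np.cos(t+ph)*x+r*np.sin(t+ph)*y
                q=proj(n,np.append(w,z)); 
                out.append(q if full else (k*(q-[u0,v0]+.5)-.5))
        m=np.array(out,np.float32)
        return cv2.remap(im,m[:,0].reshape(1,-1),m[:,1].reshape(1,-1),cv2.INTER_LINEAR).ravel().astype(float)
    B=samp(b,0,False);best=[]
    for ph in np.arange(-.08,.081,.01):
        A=samp(a,ph,True);best.append((np.corrcoef(A,B)[0,1],ph))
    print(n,z,[(round(float(p),2),round(float(q),3)) for q,p in sorted(best)[-4:]])
E
python3 - <<'E'
from reg import *
for z in(.05,.042):
    run("scene","pics/scene9.png",175,180,4.8,z,[(np.pi/2+.75,np.pi/2+5.4)])
    run("side","pics/side9.png",235,165,5,z,[(-1.9,.9)])
E
```

```text
scene 0.05 [(0.05, 0.952), (0.02, 0.953), (0.04, 0.967), (0.03, 0.967)]
side 0.05 [(0.02, 0.918), (0.05, 0.925), (0.03, 0.936), (0.04, 0.938)]
scene 0.042 [(0.05, 0.907), (0.02, 0.917), (0.04, 0.928), (0.03, 0.931)]
side 0.042 [(0.02, 0.927), (0.05, 0.931), (0.03, 0.946), (0.04, 0.948)]
```

Comparing the teeth with the start images gives about 0.593 rad, i.e. 0.035 rad short of the notch middle. That is inside the play, but I trim it with a second small push on the same pin.

{"method": "arm_command", "body": {
  "commands": [
    {"translation": [-1, 0, 0], "dr": [0, 0, 0], "jaw": 1},
    {"translation": [-1, 0, 0], "dr": [0, 0, 0], "jaw": 1},
    {"translation": [-1, 0, 0], "dr": [0, 0, 0], "jaw": 1},
    {"translation": [-1, 0, 0], "dr": [0, 0, 0], "jaw": 1},
    {"translation": [-0.4, 0, 1], "dr": [0, 0, 0], "jaw": 1},
    {"translation": [0, 0, 1], "dr": [0, 0, 0], "jaw": 1},
    {"translation": [0, 0, 1], "dr": [0, 0, 0], "jaw": 1},
    {"translation": [0, 0, 0.4], "dr": [0, 0, 0], "jaw": 1},
    {"translation": [0, 0, 0], "dr": [0, 0, 0], "jaw": 1},
    {"translation": [0, 0, 0], "dr": [0, 0, 0], "jaw": 1}
  ]
}}

```text
time_s: 11.43
position: [0.5508, -0.1353, 0.0912]
tcp_rot: [[-0.947, 0.321, -0.001], [0.321, 0.947, 0.0], [0.001, 0.0, -1.0]]
force: [0.0, 0.0, 1.3]
opening: 0.006
```

```bash
python3 look.py 10
```

```text
11.4333 [ 0.55083177 -0.13526084  0.09120113] [0.03707655 0.04436916 1.32703671]
own 0.010588151570413816 -0.05683984959163945
```

{"method": "arm_command", "body": {
  "commands": [
    {"translation": [0, 0, 0.7], "dr": [0, 0, 0], "jaw": 1},
    {"translation": [0, 0, 0.45], "dr": [0, 0, 0], "jaw": 1},
    {"translation": [0, 0, 0], "dr": [0, 0, 0], "jaw": 1},
    {"translation": [-0.25, 0, 0], "dr": [0, 0, 0], "jaw": 1},
    {"translation": [-0.2, 0, 0], "dr": [0, 0, 0], "jaw": 1},
    {"translation": [-0.15, 0, 0], "dr": [0, 0, 0], "jaw": 1},
    {"translation": [0, 0, 0], "dr": [0, 0, 0], "jaw": 1},
    {"translation": [0, 0, 0], "dr": [0, 0, 0], "jaw": 1}
  ]
}}

```text
time_s: 12.1
position: [0.5656, -0.1403, 0.0636]
tcp_rot: [[-0.947, 0.321, 0.002], [0.321, 0.947, -0.001], [-0.002, -0.0, -1.0]]
force: [-0.2, 0.4, -0.4]
opening: 0.005
```

```bash
python3 look.py 11 scene
python3 - <<'E'
from reg import *
run("scene","pics/scene11.png",175,180,4.8,.05,[(np.pi/2+.9,np.pi/2+2.2)])
run("scene","pics/scene9.png",175,180,4.8,.05,[(np.pi/2+.9,np.pi/2+2.2)])
E
```

```text
12.1 [ 0.56559333 -0.14031584  0.06364531] [-0.22314537  0.39187047 -0.35438718]
own 0.026184955536628134 -0.05690323082235484
scene 0.05 [(0.02, 0.505), (-0.01, 0.508), (0.01, 0.51), (-0.0, 0.511)]
scene 0.05 [(0.06, 0.952), (0.03, 0.965), (0.05, 0.968), (0.04, 0.973)]
```

{"method": "arm_command", "body": {
  "commands": [
    {"translation": [-0.07, 0, 0], "dr": [0, 0, 0], "jaw": 1},
    {"translation": [0, 0, 0], "dr": [0, 0, 0], "jaw": 1},
    {"translation": [0, 0, 0], "dr": [0, 0, 0], "jaw": 1},
    {"translation": [0.3, 0, 0], "dr": [0, 0, 0], "jaw": 1},
    {"translation": [0.2, 0, -0.6], "dr": [0, 0, 0], "jaw": 1},
    {"translation": [0.5, 0, -1], "dr": [0, 0, 0], "jaw": 1},
    {"translation": [1, 0, -1], "dr": [0, 0, 0], "jaw": 1},
    {"translation": [1, 0, -1], "dr": [0, 0, 0], "jaw": 1},
    {"translation": [1, 0, -1], "dr": [0, 0, 0], "jaw": 1},
    {"translation": [1, 0, 0], "dr": [0, 0, 0], "jaw": 1},
    {"translation": [0, 0, 0], "dr": [0, 0, 0], "jaw": 1}
  ]
}}

```text
time_s: 13.07
position: [0.4424, -0.0977, 0.1789]
tcp_rot: [[-0.947, 0.321, -0.004], [0.321, 0.947, 0.002], [0.005, 0.0, -1.0]]
force: [-1.0, 0.5, 0.0]
opening: 0.007
```

```bash
python3 look.py 12 scene side
python3 - <<'E'
from reg import *
run("scene","pics/scene12.png",175,180,4.8,.05,[(np.pi/2+.75,np.pi/2+5.4)])
run("side","pics/side12.png",235,165,5,.05,[(-1.9,.9)])
E
```

```text
13.0667 [ 0.44239615 -0.09766053  0.17890668] [-0.97565365  0.49855798  0.01800499]
own -0.10413248078881163 -0.05593175175281613
scene 0.05 [(-0.01, 0.953), (0.02, 0.966), (-0.0, 0.972), (0.01, 0.977)]
side 0.05 [(-0.01, 0.9), (0.02, 0.921), (-0.0, 0.923), (0.01, 0.93)]
```

View pics/scene12.png

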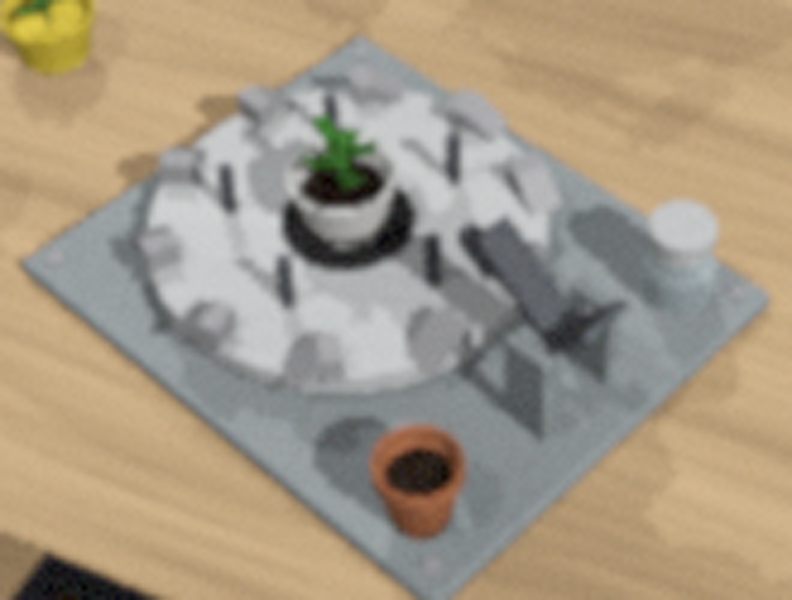

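The wheel is at about 0.62 rad. The bowl is centred and the pawl still lifted. I move over the nose next.

{"method": "arm_command", "body": {
  "commands": [
    {"translation": [-0.6, 1, 0], "dr": [0, 0, 0], "jaw": 1},
    {"translation": [-0.6, 1, 0], "dr": [0, 0, 0], "jaw": 1},
    {"translation": [-0.6, 1, 0], "dr": [0, 0, 0], "jaw": 1},
    {"translation": [-0.6, 1, 0], "dr": [0, 0, 0], "jaw": 1},
    {"translation": [-0.6, 1, 0], "dr": [0, 0, 0], "jaw": 1},
    {"translation": [-0.6, 1, 0], "dr": [0, 0, 0], "jaw": 1},
    {"translation": [-0.6, 0.56, 0], "dr": [0, 0, 0], "jaw": 1},
    {"translation": [0, 0, 0.5], "dr": [0, 0, 0], "jaw": 1},
    {"translation": [0, 0, 0.5], "dr": [0, 0, 0], "jaw": 1},
    {"translation": [0, 0, 0], "dr": [0, 0, 0], "jaw": 1},
    {"translation": [0, 0, 0], "dr": [0, 0, 0], "jaw": 1}
  ]
}}

```text
time_s: 14.08
position: [0.6001, 0.0213, 0.1517]
tcp_rot: [[-0.947, 0.321, -0.002], [0.321, 0.947, 0.0], [0.002, -0.0, -1.0]]
force: [0.4, 0.1, -0.7]
opening: 0.004
```

```bash
python3 look.py 13 wrist scene
```

```text
14.0833 [0.60010512 0.02126947 0.15165187] [ 0.39723284  0.117072   -0.69008081]
own 0.007160322537053371 0.10716182853643251
```

View pics/wrist13.png

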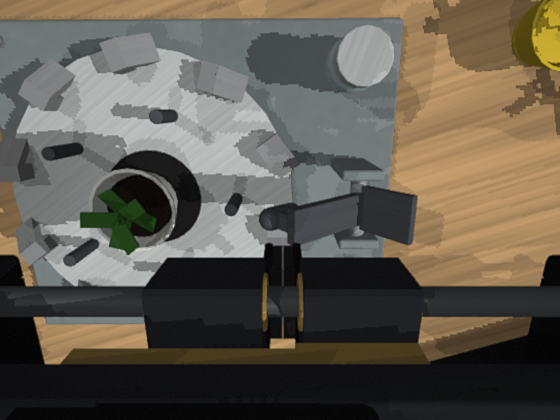

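View pics/scene13.png

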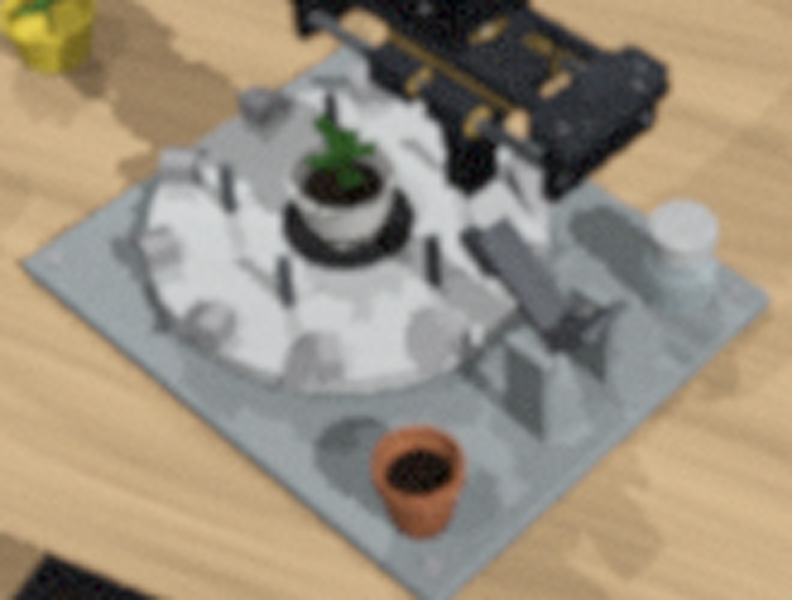

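{"method": "arm_command", "body": {
  "commands": [
    {"translation": [0.25, 0.1, 0], "dr": [0, 0, 0], "jaw": 1},
    {"translation": [0, 0, 0.6], "dr": [0, 0, 0], "jaw": 1},
    {"translation": [0, 0, 0.5], "dr": [0, 0, 0], "jaw": 1},
    {"translation": [0, 0, 0.3], "dr": [0, 0, 0], "jaw": 1},
    {"translation": [0, 0, 0.25], "dr": [0, 0, 0], "jaw": 1},
    {"translation": [0, 0, 0.25], "dr": [0, 0, 0], "jaw": 1},
    {"translation": [0, 0, 0.25], "dr": [0, 0, 0], "jaw": 1},
    {"translation": [0, 0, 0.2], "dr": [0, 0, 0], "jaw": 1},
    {"translation": [0, 0, 0], "dr": [0, 0, 0], "jaw": 1},
    {"translation": [0, 0, 0], "dr": [0, 0, 0], "jaw": 1}
  ]
}}

```text
time_s: 15.02
position: [0.595, 0.0261, 0.0941]
tcp_rot: [[-0.947, 0.322, 0.0], [0.322, 0.947, 0.001], [0.0, 0.001, -1.0]]
force: [-0.1, -0.5, -0.3]
opening: 0.005
```

```bash
python3 look.py 14 wrist scene
```

```text
15.0167 [0.59497123 0.02609483 0.09409148] [-0.07344583 -0.54468183 -0.30895539]
own 0.0007544091006670937 0.11008859545829817
```

View pics/scene14.png

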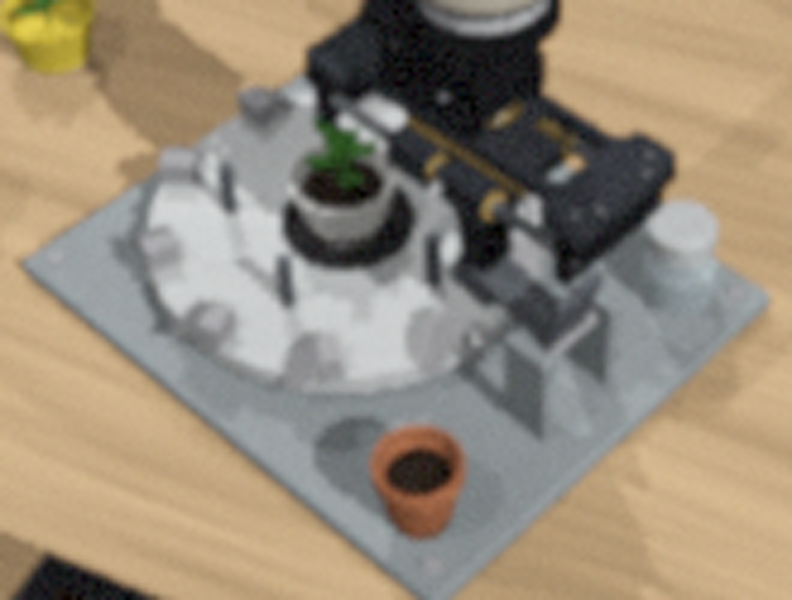

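View pics/wrist14.png

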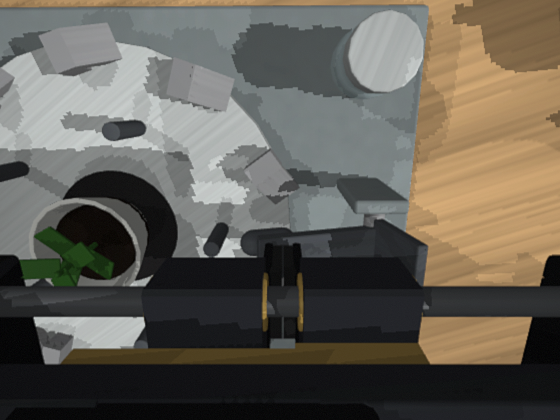

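The pawl is coming down and is not yet at its stop. I keep pressing.

{"method": "arm_command", "body": {
  "commands": [
    {"translation": [0, 0, 0.2], "dr": [0, 0, 0], "jaw": 1},
    {"translation": [0, 0, 0.2], "dr": [0, 0, 0], "jaw": 1},
    {"translation": [0, 0, 0.15], "dr": [0, 0, 0], "jaw": 1},
    {"translation": [0, 0, 0], "dr": [0, 0, 0], "jaw": 1},
    {"translation": [0, 0, 0], "dr": [0, 0, 0], "jaw": 1}
  ]
}}

```text
time_s: 15.53
position: [0.5945, 0.0259, 0.08]
tcp_rot: [[-0.947, 0.321, -0.001], [0.321, 0.947, 0.001], [0.001, 0.0, -1.0]]
force: [0.3, 0.7, 0.4]
opening: 0.001
```

{"method": "arm_command", "body": {
  "commands": [
    {"translation": [0, 0, 0.1], "dr": [0, 0, 0], "jaw": 1},
    {"translation": [0, 0, 0], "dr": [0, 0, 0], "jaw": 1},
    {"translation": [0, 0, 0], "dr": [0, 0, 0], "jaw": 1}
  ]
}}

```text
time_s: 15.78
position: [0.5949, 0.0257, 0.0783]
tcp_rot: [[-0.947, 0.321, -0.0], [0.321, 0.947, 0.0], [0.0, 0.0, -1.0]]
force: [-0.1, -0.2, 3.1]
opening: 0.003
```

{"method": "arm_command", "body": {
  "commands": [
    {"translation": [0, 0, 0.05], "dr": [0, 0, 0], "jaw": 1},
    {"translation": [0, 0, 0], "dr": [0, 0, 0], "jaw": 1},
    {"translation": [0, 0, 0], "dr": [0, 0, 0], "jaw": 1}
  ]
}}

```text
time_s: 16.03
position: [0.5949, 0.0257, 0.0781]
tcp_rot: [[-0.947, 0.321, 0.0], [0.321, 0.947, -0.0], [-0.0, 0.0, -1.0]]
force: [-2.2, -0.3, 8.5]
opening: 0.005
```

{"method": "arm_command", "body": {
  "commands": [
    {"translation": [0, 0, 0.04], "dr": [0, 0, 0], "jaw": 1},
    {"translation": [0, 0, 0], "dr": [0, 0, 0], "jaw": 1},
    {"translation": [0, 0, 0], "dr": [0, 0, 0], "jaw": 1}
  ]
}}

```text
time_s: 16.28
position: [0.595, 0.0256, 0.078]
tcp_rot: [[-0.947, 0.321, 0.001], [0.321, 0.947, -0.0], [-0.001, 0.0, -1.0]]
force: [-4.1, -0.2, 14.9]
opening: 0.004
```

The fingertip stands at z = 0.070 with the force rising to 15 N and no further travel, so the pawl is on its stop. I retreat and check.

{"method": "arm_command", "body": {
  "commands": [
    {"translation": [0, 0, -0.5], "dr": [0, 0, 0], "jaw": 1},
    {"translation": [0, 0, -1], "dr": [0, 0, 0], "jaw": 1},
    {"translation": [0, 0, -1], "dr": [0, 0, 0], "jaw": 1},
    {"translation": [0, 0, -1], "dr": [0, 0, 0], "jaw": 1},
    {"translation": [1, 0, -1], "dr": [0, 0, 0], "jaw": 1},
    {"translation": [1, 0, 0], "dr": [0, 0, 0], "jaw": 1},
    {"translation": [1, 0, 0], "dr": [0, 0, 0], "jaw": 1},
    {"translation": [1, 0, 0], "dr": [0, 0, 0], "jaw": 1},
    {"translation": [1, 0, 0], "dr": [0, 0, 0], "jaw": 1},
    {"translation": [0.5, 0, 0], "dr": [0, 0, 0], "jaw": 1},
    {"translation": [0, 0, 0], "dr": [0, 0, 0], "jaw": 1}
  ]
}}

```text
time_s: 17.2
position: [0.4607, 0.0709, 0.1879]
tcp_rot: [[-0.947, 0.32, -0.005], [0.32, 0.947, 0.001], [0.005, -0.001, -1.0]]
force: [-0.2, 0.5, -0.7]
opening: 0.008
```

```bash
python3 look.py 15 wrist scene side
python3 - <<'E'
from reg import *
run("scene","pics/scene15.png",175,180,4.8,.05,[(np.pi/2+.75,np.pi/2+5.4)])
run("side","pics/side15.png",235,165,5,.05,[(-1.9,.9)])
E
```

```text
17.2 [0.4607083  0.07090171 0.18793248] [-0.15836566  0.47768271 -0.65257289]
own -0.14073078901804698 0.10955657144654604
scene 0.05 [(-0.01, 0.952), (0.02, 0.965), (-0.0, 0.971), (0.01, 0.976)]
side 0.05 [(-0.01, 0.899), (0.02, 0.92), (-0.0, 0.922), (0.01, 0.929)]
```

View pics/scene15.png

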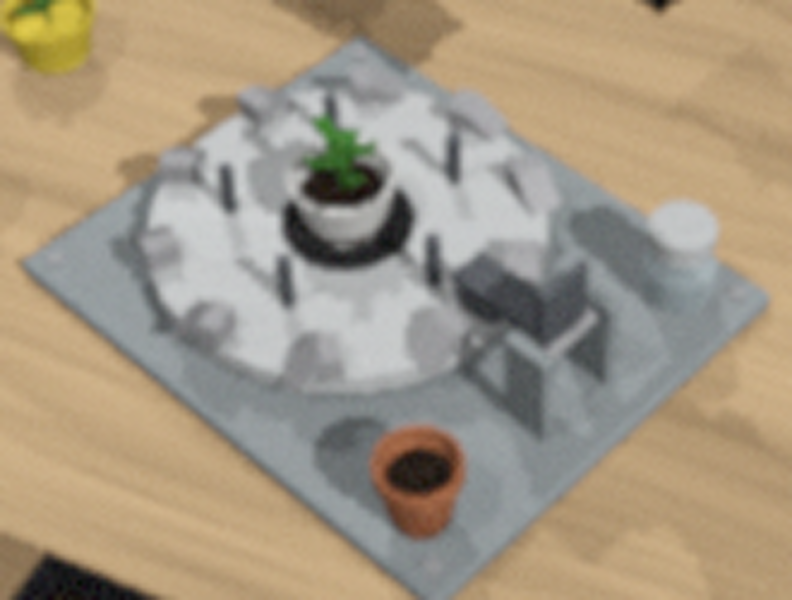

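View pics/side15.png

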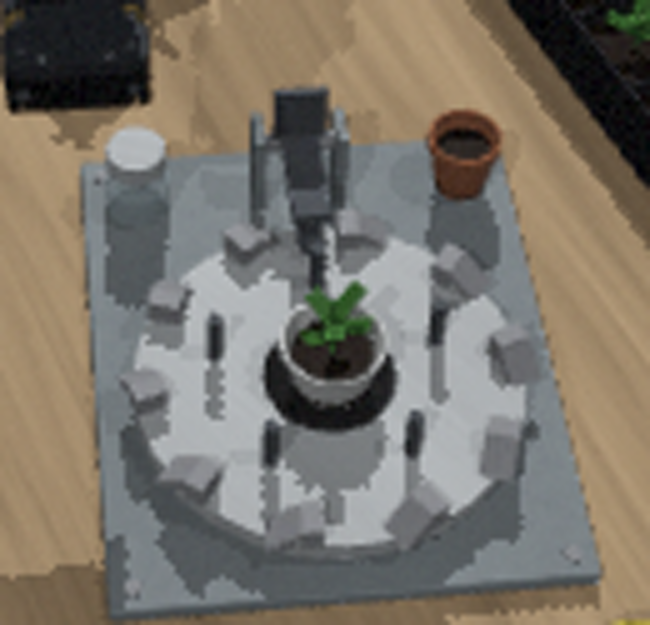

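View pics/wrist15.png

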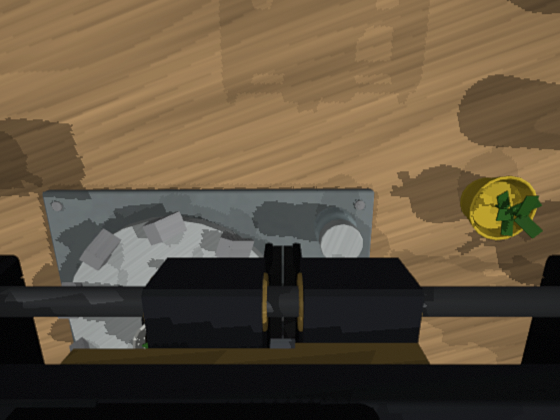

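In the scene crop the pawl is back in its starting picture (lug top at (585,265), arm end at (460,280)). The teeth sit within about 0.01 rad of a notch middle, the pins have gone on by half a pitch, and the bowl, jar and pot are in place. The arm is clear, so I hand in.

Run:
```python
from rig import *
print(hand_in())
```

```text
the job is handed in; nothing more can be done
None
```

The wheel is back by one notch and the pawl is pressed fully down into the new notch. The job was handed in at about 17 s of the 58 s allowed, with the arm clear of everything.

- **Order of work:** I pushed the lug outward until the nose stood at about 0.6 rad. I then pushed the wheel counter-clockwise by the pin opposite the pawl, and finally pressed the nose down.
- **Wheel:** The first push left it at about 0.593 rad. I trimmed it with a second small push before lowering the pawl. Comparing the teeth with the start pictures in two cameras, it now stands at about 0.62 rad (one notch is 0.628).
- **Pawl:** The fingertip stopped at z = 0.070 m while the force rose to 15 N. The final pictures show the pawl as it stood at the start.
- **Other things:** The bowl, jar and mini pot show no visible shift. I did not measure the loose things on the table afterward.
- **Checks that disagreed:** Angles read from single pins differed by up to about 0.05 rad between cameras, so I relied on the tooth comparison. One early move went the wrong way along tool x because of a sign mistake. It touched nothing.

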